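# Hang the lacquered gourd carrier on the drying stand

### The job

The red gourd has just been lacquered: take its hanging carrier (the one with the red tab) off its black twin-hook stand by the tab and hang it on the empty green stand, with its crossbar resting squarely across both green hooks. Keep the carrier level all the way, do not set it down or let it fall, and let go only once the bar is down on the hooks. Leave the carrier with the golden gourd hanging where it is.

Things in the scene. Friction and masses are not known exactly. Their poses are not given: they have to be found in the camera images.
- red_carrier_tab (a point): Centre of the red tab (14 mm in x, 40 in y, 50 tall), pinched across its 14 mm from above. It stands on the middle of a crossbar 180 mm long (y), 16 wide, 14 tall, underside 39 mm below this point. Straps at y = +-36 mm carry a tray (84 in x, 72 in y) with the red gourd fixed on it, underside 184 mm below this point. One rigid piece, 0.26 to 0.44 kg, balanced under the tab. -x: towards the hooks' open ends at the start.
- green_stand_seat (a point): Empty green stand: point midway between its two hooks at their top edge, 230 mm up, where the bar's underside rests (tab centre then 39 mm above, bar along y). Hooks: 10 mm bars along x at y = +-65 mm, open to -x; ends turn up 46 mm in front of this point, to 16 mm above it. Post (18 mm thick) and joining bar 82 mm behind (+x), no higher than the hooks. Fixed. Carriers come in and out at the open end.
- red_stand_seat (a point): The same point on the black stand where the red gourd's carrier hangs at the start; same sizes and axes as the green stand. To take a carrier off: lift its bar clear of the turned-up ends, then draw it out along -x about 110 mm, until it is clear of the hooks.
- pale_carrier_tab (a point): Centre of the white tab on the look-alike carrier with the golden gourd, hanging on another black stand; same sizes as the red one. It stays there.

How it is judged:
On the way, in this order (a step that is already met when the one before it is completed fails the run):
1. the red-tabbed carrier is held and lifted off its hooks (at least 12 mm up) (height (world z) of red_carrier_tab above 0.281 m and contact force between the fingers and red_carrier above 1 N), for 0.1 s.
2. still held, the carrier is lowered onto the green hooks (within 8 mm of resting height, within 38 mm of the seat) (horizontal distance between red_carrier_tab and green_stand_seat below 0.038 m and z of red_carrier_tab in the frame of green_stand_seat between 0.03 and 0.047 m and contact force between the fingers and red_carrier above 1 N), for 0.1 s.
At the end, for the whole second after the job is handed in: The red-tabbed carrier hangs released and still on both green hooks: tab within 38 mm of above the seat and 6 mm of resting height, bar within 10 degrees of the seat's y axis, level within 7 degrees; the golden gourd's carrier within 25 mm of where it hung (horizontal distance between red_carrier_tab and green_stand_seat below 0.038 m and z of red_carrier_tab in the frame of green_stand_seat between 0.033 and 0.045 m and angle between the y axis of red_carrier_tab and the y axis of green_stand_seat, either way round below 0.18 rad and angle between red_carrier_tab's own z axis and vertical below 0.12 rad and linear speed of red_carrier below 0.03 m/s and contact force between the fingers and red_carrier below 0.1 N and distance of pale_carrier_tab from where it was at the start of the episode below 0.025 m); the robot touches nothing.
It fails at once if the red gourd's carrier is tilted more than 17 degrees (angle between red_carrier_tab's own z axis and vertical above 0.3 rad).
It fails at once if the red gourd's carrier is set down or dropped (its tray within about 15 mm of the table) (height (world z) of red_carrier_tab below 0.2 m).
It fails at once if the golden gourd's carrier is shifted more than 30 mm (distance of pale_carrier_tab from where it was at the start of the episode above 0.03 m).
It also fails if it takes over 53 s, if anything falls off the work surface, if the arm or the gripper's body presses on something with over 40 N, if the wrist force passes 120 N, or if a joint passes its speed limit or range.

### The arm

A 6-joint arm with a two-finger parallel gripper is mounted at the origin on the work surface. World frame = base frame: x ahead of the robot, y to its left, z up, the work surface at z = 0. Lengths are in m, angles in rad, forces in N, time in s.
With the tool pointing down it reaches from about 0.375 to 0.975 m from the base axis. Payload 3.8 kg.
Tool frame: the origin (TCP) lies midway between the tips of the shut fingers; the grasp point (between the pads) lies 19 mm behind it; z points along the fingers, y is the direction in which the jaws open and shut (so a half turn about z gives the same grasp; the last joint's range is limited). The gripper opens to 85 mm and grips with 20 to 120 N. Pads are 22 mm wide; open, the fingers measure 114 mm over their backs; the gripper's body (76 mm by 85 mm) begins 54 mm behind the grasp point. The pads swing forward as they close: fully open they stand 13 mm farther back than shut.
Start: joints at [1.164, 0.264, 1.604, -0, 1.274, -0.037], TCP at [0.244, 0.629, 0.207] pointing down, gripper open.
Joint ranges: [-2.63, 2.63], [-0.94, 2.18], [0.31, 2.57], [-1.31, 4.45], [0, 2.66], [-2.55, 2.55]. Speed limits (rad/s): [2.57, 2.57, 3.14, 3.14, 3.14, 3.14].

### API

Orientations are given as a rotation vector (axis times angle).
In Python, from workcell import bot gives the robot as it stands.
- The arm moves only by the shell command python3 -m inch 'ROWS' [FORCE]. ROWS is JSON, a list of rows, each an object of numbers: "dx", "dy", "dz": the shift along the tool's x, y, z in m; "ax", "ay", "az": the turn, a rotation vector about the tool's x, y, z in degrees; "fingers": the opening, from -1 (shut) to 1 (fully open). A call has 1 to 20 rows; each row is the pose to reach, as a shift and turn from the pose measured when the call began, along the tool's axes at that moment; what a row does not reach only later rows make up. A row lasts 1/8 s, in which the tool goes at most 62.5 mm and 10.7 degrees, less where a joint would pass 70% of its speed; a pose out of reach is approached as far as the arm can. A call with a gripper value outside its range is refused whole. The fingers move at their own pace and stop on an object; FORCE is the grip in N (left out, the last holds). Time passes only in rows, so rows that repeat a pose let the fingers close. It gives the time, the measured TCP pose, the force and the opening at its end, in the units of the state.
- bot.read_state(): the state, without advancing time (a new reading comes with each control period).
- bot.read_camera(name): name is "scene" or "top" or "wrist"; returns (picture, depth): 420x560x3 uint8, blue, green, red; 420x560 float32, m along the optical axis (not along the pixel's ray), 0 where there is no reading.
- bot.get_calibration(name): a dict with "intrinsics" (3x3 intrinsics, pixels), "view" (4x4, takes a point from world to camera coordinates). Camera axes: x right, y down, z forward; pixel columns grow to the right and rows downward; lengths in m; the calibration is good to about 2 mm. The wrist camera is an equidistant fisheye: a pixel r from the principal point sees the ray r / f radians off the axis. A picture is of the moment at which its call begins: read the wrist's pose just before it. get_calibration takes no time and is no camera call; for the wrist camera it gives the pose at the moment of the call.
- bot.finish_job(): hands the job in, once; it reports no verdict.
Trained networks look in the newest picture that a camera, given by its name, has taken for a name from the list of things; names that differ only in an ending like _2 or _b are one class to them, and where a whole thing is asked for, a point or a joint stands for the part that bears it (a point fixed in the world has none). Each returns a list of dicts, best first, with "p" (0 to 1); they miss things now and then, are a little off and sometimes report something else, mostly with a low value. They report only what shows in the picture. A call takes as long as a camera call.
- bot.masks_of(camera, thing): "region" (420x560 bool, what is visible of it) and "box" ([left, top, right, bottom] in pixels, round what is visible of it).
The state is a dict: "time": time; "q": joint angles; "joint_vel": joint speeds; "joint_torque": joint torques, N m; "tool_pos": TCP position; "tcp_rot": TCP orientation; "wrist_force": force on the tool from outside, world axes, zero at the start; "torque": the same for the moment, N m; "width": opening from 0.0 (shut) to 1.0 (fully open).
Only numpy, scipy, OpenCV 4.12 (cv2) and the standard library are available. Lean on these libraries where they do the work, as an engineer would, in place of code of your own. Each camera call takes 0.05 s, during which the arm holds its last target. There are 200 camera calls.

## Working session

There is one attempt and no reset: what is moved stays moved. The work goes in short steps, Python scripts to look and compute and a shell command to move; the robot and the scene stay as the last step left them, time stands still between calls to the robot, and variables do not carry over. Pictures are saved under pics/ and viewed, about 8 in all and at most 12, crops included, and the job is handed in when it is done.

```bash
mkdir -p pics; cat > h.py <<'E'
import numpy as np,cv2
from workcell import bot
from scipy.spatial.transform import Rotation as R
def world(cam,depth,mask):
    c=bot.get_calibration(cam);K=np.array(c["intrinsics"]);V=np.array(c["view"])
    v,u=np.nonzero(mask&(depth>0));z=depth[v,u]
    P=np.c_[(u-K[0,2])/K[0,0]*z,(v-K[1,2])/K[1,1]*z,z,np.ones(len(z))]
    return (np.linalg.inv(V)@P.T).T[:,:3]
E
python3 - <<'E'
from h import *
s=bot.read_state();print(s)
ims=[]
for cam in("scene","top"):
    im,d=bot.read_camera(cam);np.savez(f"{cam}0.npz",im=im,d=d);ims.append(im)
    cv2.imwrite(f"pics/{cam}0.png",im)
    for t in("red_carrier_tab","pale_carrier_tab","green_stand_seat","red_stand_seat"):
        try:
            for m in bot.masks_of(cam,t)[:2]:
                P=world(cam,d,m["region"])
                print(cam,t,round(m["p"],2),m["box"],m["region"].sum(),np.percentile(P,[2,50,98],axis=0).round(3).tolist() if len(P) else None)
        except Exception as e: print(cam,t,e)
E
```

```text
{'time': 0.0, 'q': array([ 1.16407826e+00,  2.64777798e-01,  1.60537272e+00,  9.61245084e-06,
        1.27369279e+00, -3.69150789e-02]), 'joint_vel': array([-0.00079941,  0.00102896, -0.00052117, -0.00155702, -0.00042811,
        0.00059936]), 'joint_torque': array([-2.60356101e-03, -5.15127826e+01, -3.67296517e+01, -3.21399384e-04,
        1.33569460e-02,  1.90745970e-05]), 'tool_pos': array([0.24366429, 0.62864586, 0.20534617]), 'tcp_rot': array([-0.57749222, -3.08754402,  0.00344498]), 'wrist_force': array([ 0.50931256, -0.34557511, -0.56609994]), 'torque': array([ 0.03920355,  0.00437811, -0.02495943]), 'width': 0.9984508007398931}
scene red_carrier_tab 0.84 [371.6, 191.1, 437.2, 258.1] 1310 [[0.513, 0.271, 0.087], [0.554, 0.345, 0.183], [0.59, 0.432, 0.293]]
scene pale_carrier_tab 0.96 [112.3, 231.1, 178.5, 299.4] 1497 [[0.41, -0.448, 0.001], [0.59, -0.367, 0.229], [0.628, -0.288, 0.294]]
scene green_stand_seat 0.62 [265.8, 225.1, 325.3, 338.8] 1853 [[0.587, -0.053, 0.001], [0.715, 0.005, 0.018], [0.762, 0.093, 0.234]]
scene red_stand_seat 0.71 [376.4, 195.1, 439.0, 295.5] 1384 [[0.518, 0.292, -0.001], [0.632, 0.357, 0.016], [0.679, 0.424, 0.232]]
top red_carrier_tab 0.94 [80.9, 211.6, 157.5, 247.3] 1234 [[0.507, 0.268, 0.089], [0.541, 0.341, 0.2], [0.585, 0.427, 0.295]]
top pale_carrier_tab 0.63 [386.7, 199.2, 462.9, 234.9] 1142 [[0.544, -0.448, 0.004], [0.576, -0.363, 0.188], [0.622, -0.286, 0.296]]
top green_stand_seat 0.83 [227.4, 148.7, 297.8, 213.1] 1806 [[0.591, -0.058, -0.0], [0.701, 0.001, 0.017], [0.761, 0.086, 0.234]]
top red_stand_seat 0.59 [89.2, 185.5, 168.2, 248.0] 1536 [[0.503, 0.284, 0.0], [0.621, 0.351, 0.106], [0.674, 0.457, 0.235]]
```

View pics/scene0.png

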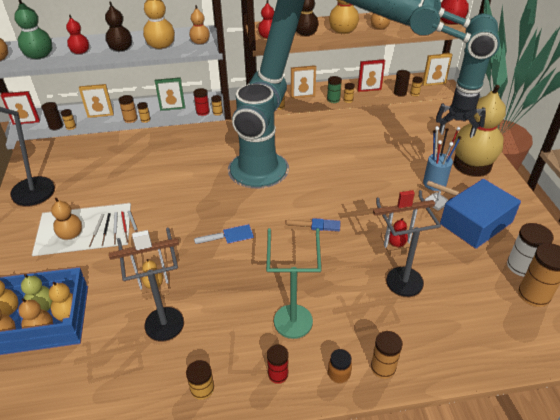

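View pics/top0.png

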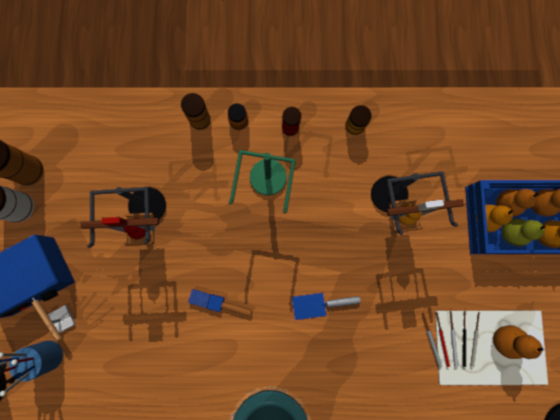

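The scene view shows the red tab at about (405,200), the green stand at (293,245) and the white tab at (142,240). The top view agrees: red tab (115,222), green hooks (233–295, 153–211). The stands are slightly yawed, so I'll fit the poses next.

```bash
cat > fit.py <<'E'
from h import *
for cam in("scene","top"):
    f=np.load(cam+"0.npz");P=world(cam,f["d"],f["d"]>0);full=f["d"]>0
    col=f["im"][full].astype(int)
    def sel(x0,x1,y0,y1,z0,z1):
        m=(P[:,0]>x0)&(P[:,0]<x1)&(P[:,1]>y0)&(P[:,1]<y1)&(P[:,2]>z0)&(P[:,2]<z1);return P[m],col[m]
    print("==",cam)
    for n,y0,y1 in(("red",.2,.5),("pale",-.5,-.22)):
        T,_=sel(.42,.72,y0,y1,.262,.31);
        r=cv2.minAreaRect(T[:,:2].astype(np.float32)*1000);print(n,"tab",len(T),T.mean(0).round(4),r,np.percentile(T[:,2],97))
        B,_=sel(.42,.72,y0,y1,.236,.253)
        c=B.mean(0);u,s,vt=np.linalg.svd(B[:,:2]-c[:2],full_matrices=False);d=vt[0]*np.sign(vt[0,1])
        t=(B[:,:2]-c[:2])@d;print("  bar",len(B),c.round(4),"yaw",np.degrees(np.arctan2(-d[0],d[1])).round(2),"ext",t.min().round(3),t.max().round(3),"mid",(c[:2]+d*(t.min()+t.max())/2).round(4))
    G,_=sel(.5,.8,-.12,.14,.215,.26)
    r=cv2.minAreaRect(G[:,:2].astype(np.float32)*1000);print("green",len(G),r,cv2.boxPoints(r).round(0).tolist(),np.percentile(G[:,2],[50,97]))
    H=G[G[:,2]>.238];print(" tips",len(H)); 
    for k in(H[:,1]>.015,H[:,1]<=.015): print(H[k].mean(0).round(4) if k.any() else None)
    # high obstacles
    for n,a in(("obst",(.1,1,-.7,.7,.12,.6)),):
        Q,_=sel(*a);g,c=np.unique((Q[:,:2]//.05).round().astype(int),axis=0,return_counts=True)
        print([(a*5,b*5,n) for (a,b),n in zip(g.tolist(),c) if n>15])
E
python3 fit.py
```

```text
== scene
red tab 179 [0.5515 0.3484 0.282 ] ((548.5440063476562, 349.1363830566406), (20.03247833251953, 42.3718147277832), 1.3740609884262085) 0.2965850820324845
  bar 367 [0.547  0.3468 0.243 ] yaw 2.39 ext -0.088 0.093 mid [0.5469 0.3495]
pale tab 205 [ 0.5871 -0.3656  0.2826] ((582.2843017578125, -366.5361633300781), (21.964889526367188, 39.92336654663086), 8.459075927734375) 0.29613526817834407
  bar 466 [ 0.5824 -0.3673  0.2429] yaw 7.03 ext -0.089 0.09 mid [ 0.5824 -0.3666]
green 547 ((650.5607299804688, 16.806068420410156), (139.71469116210938, 144.8497314453125), 80.28884887695312) [[567.0, -40.0], [710.0, -64.0], [734.0, 73.0], [591.0, 98.0]] [0.22877249 0.24203944]
 tips 27
[0.5976 0.092  0.2429]
[ 0.5753 -0.036   0.2424]
[(10, -5, np.int64(43)), (10, 0, np.int64(45)), (15, 55, np.int64(107)), (15, 60, np.int64(145)), (15, 65, np.int64(41)), (20, -70, np.int64(38)), (20, -65, np.int64(38)), (20, 45, np.int64(34)), (20, 55, np.int64(500)), (20, 60, np.int64(146)), (20, 65, np.int64(32)), (25, -70, np.int64(81)), (25, -65, np.int64(26)), (25, 50, np.int64(23)), (25, 55, np.i
[... 2681 characters left out ...]
 np.int64(221)), (60, -45, np.int64(95)), (60, -40, np.int64(28)), (60, -35, np.int64(17)), (60, -30, np.int64(92)), (60, -10, np.int64(23)), (60, -5, np.int64(66)), (60, 5, np.int64(85)), (60, 25, np.int64(60)), (60, 30, np.int64(92)), (60, 35, np.int64(197)), (60, 40, np.int64(80)), (60, 65, np.int64(126)), (65, -45, np.int64(57)), (65, -40, np.int64(116)), (65, -35, np.int64(139)), (65, -10, np.int64(83)), (65, -5, np.int64(16)), (65, 5, np.int64(84)), (65, 65, np.int64(59)), (70, -5, np.int64(94)), (70, 0, np.int64(149)), (70, 5, np.int64(64)), (70, 65, np.int64(362)), (75, 65, np.int64(86)), (85, 15, np.int64(85)), (85, 20, np.int64(193)), (90, 15, np.int64(28)), (90, 20, np.int64(73))]
```

```bash
cat > go.py <<'E'
import sys
from h import *
# usage: go.py x y z yaw(deg, tool y axis dir in world)
x,y,z,yaw=map(float,sys.argv[1:5]);s=bot.read_state();r=R.from_rotvec(s["tcp_rot"]);M=r.as_matrix()
a=np.radians(yaw);ty=np.array([np.cos(a),np.sin(a),0]);tz=np.array([0,0,-1.]);T=np.c_[np.cross(ty,tz),ty,tz]
rv=np.degrees((r.inv()*R.from_matrix(T)).as_rotvec())
print("t",round(s["time"],2),"pos",s["tool_pos"].round(4),"yaw",np.degrees(np.arctan2(M[1,1],M[0,1])).round(2),"tilt",np.degrees(np.arccos(-M[2,2])).round(2),"w",s["width"].round(3),"F",s["wrist_force"].round(1))
print("shift mm",(1000*M.T@(np.array([x,y,z])-s["tool_pos"])).round(1),"turn",rv.round(1))
E
python3 go.py .547 .348 .36 3
```

```text
Traceback (most recent call last):
  File "go.py", line 7, in <module>
    print("t",round(s["time"],2),"pos",s["tool_pos"].round(4),"yaw",np.degrees(np.arctan2(M[1,1],M[0,1])).round(2),"tilt",np.degrees(np.arccos(-M[2,2])).round(2),"w",s["width"].round(3),"F",s["wrist_force"].round(1))
                                                                                                                                                                      ^^^^^^^^^^^^^^^^
AttributeError: 'float' object has no attribute 'round'
```

```bash
sed -i 's/s\["width"\].round(3)/round(s["width"],3)/' go.py; python3 go.py .547 .348 .36 3
```

```text
t 0.5 pos [0.2439 0.6293 0.2067] yaw 68.81 tilt 0.0 w 0.997 F [0.5 0.4 0. ]
shift mm [-384.3 -152.8 -153.3] turn [-0.   0.  65.8]
```

```bash
python3 -m inch '[{"dz":-0.05,"fingers":1},{"dz":-0.1,"fingers":1},{"dz":-0.153,"fingers":1},{"dx":-0.04,"dy":-0.016,"dz":-0.153,"az":8,"fingers":1},{"dx":-0.08,"dy":-0.032,"dz":-0.153,"az":16,"fingers":1},{"dx":-0.12,"dy":-0.048,"dz":-0.153,"az":24,"fingers":1},{"dx":-0.16,"dy":-0.064,"dz":-0.153,"az":32,"fingers":1},{"dx":-0.2,"dy":-0.08,"dz":-0.153,"az":40,"fingers":1},{"dx":-0.24,"dy":-0.096,"dz":-0.153,"az":48,"fingers":1},{"dx":-0.28,"dy":-0.112,"dz":-0.153,"az":56,"fingers":1},{"dx":-0.32,"dy":-0.128,"dz":-0.153,"az":62,"fingers":1},{"dx":-0.36,"dy":-0.143,"dz":-0.153,"az":65.8,"fingers":1},{"dx":-0.3843,"dy":-0.1528,"dz":-0.153,"az":65.8,"fingers":1},{"dx":-0.3843,"dy":-0.1528,"dz":-0.153,"az":65.8,"fingers":1},{"dx":-0.3843,"dy":-0.1528,"dz":-0.153,"az":65.8,"fingers":1}]' 60; python3 go.py .547 .348 .251 3
python3 - <<'E'
from h import *
im,d=bot.read_camera("wrist");cv2.imwrite("pics/w1.png",im)
for m in bot.masks_of("wrist","red_carrier_tab")[:2]:print(m["p"],m["box"])
c=bot.get_calibration("wrist");K=np.array(c["intrinsics"]);V=np.array(c["view"])
def px(p):
    q=V@np.r_[p,1];th=np.arctan2(np.hypot(q[0],q[1]),q[2]);ph=np.arctan2(q[1],q[0]);return (K[0,2]+K[0,0]*th*np.cos(ph),K[1,2]+K[1,1]*th*np.sin(ph))
a=np.radians(3);ex=np.array([np.cos(a),np.sin(a),0]);ey=np.array([-np.sin(a),np.cos(a),0]);t=np.array([.547,.348,.294])
for i,j in((1,1),(1,-1),(-1,-1),(-1,1)):print("tabtop",np.round(px(t+i*.007*ex+j*.02*ey)))
for j in(1,-1):print("barend",np.round(px(t+[0,0,-.05]+j*.09*ey)))
E
```

```text
t 0.5 pos [0.2439 0.6293 0.2067] yaw 68.81 tilt 0.0 w 0.997 F [0.5 0.4 0. ]
shift mm [-384.3 -152.8  -44.3] turn [-0.   0.  65.8]
tabtop [168. 557.]
tabtop [144. 554.]
tabtop [137. 551.]
tabtop [161. 554.]
barend [217. 524.]
barend [113. 518.]invalid input at $[0]: expected keys dx, dy, dz, ax, ay, az, fingers
```

View pics/w1.png

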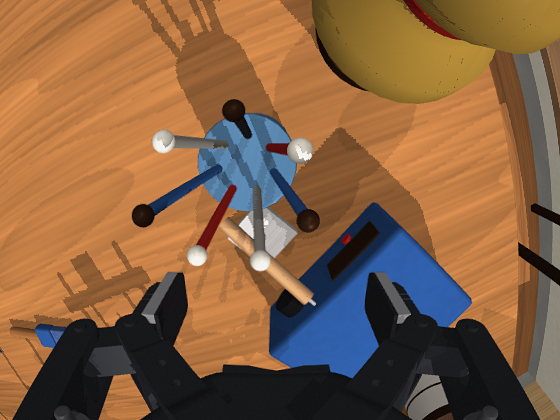

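The move was refused because every row needs all the keys. The picture therefore only shows the start view: pen cup at (245,160), blue box at (370,290). I'll retype it in full.

```bash
python3 -m inch '[{"dx":0,"dy":0,"dz":-0.05,"ax":0,"ay":0,"az":0,"fingers":1},{"dx":0,"dy":0,"dz":-0.1,"ax":0,"ay":0,"az":0,"fingers":1},{"dx":0,"dy":0,"dz":-0.153,"ax":0,"ay":0,"az":0,"fingers":1},{"dx":-0.04,"dy":-0.016,"dz":-0.153,"ax":0,"ay":0,"az":8,"fingers":1},{"dx":-0.08,"dy":-0.032,"dz":-0.153,"ax":0,"ay":0,"az":16,"fingers":1},{"dx":-0.12,"dy":-0.048,"dz":-0.153,"ax":0,"ay":0,"az":24,"fingers":1},{"dx":-0.16,"dy":-0.064,"dz":-0.153,"ax":0,"ay":0,"az":32,"fingers":1},{"dx":-0.2,"dy":-0.08,"dz":-0.153,"ax":0,"ay":0,"az":40,"fingers":1},{"dx":-0.24,"dy":-0.096,"dz":-0.153,"ax":0,"ay":0,"az":48,"fingers":1},{"dx":-0.28,"dy":-0.112,"dz":-0.153,"ax":0,"ay":0,"az":56,"fingers":1},{"dx":-0.32,"dy":-0.128,"dz":-0.153,"ax":0,"ay":0,"az":62,"fingers":1},{"dx":-0.36,"dy":-0.143,"dz":-0.153,"ax":0,"ay":0,"az":65.8,"fingers":1},{"dx":-0.384,"dy":-0.153,"dz":-0.153,"ax":0,"ay":0,"az":65.8,"fingers":1},{"dx":-0.384,"dy":-0.153,"dz":-0.153,"ax":0,"ay":0,"az":65.8,"fingers":1},{"dx":-0.384,"dy":-0.153,"dz":-0.153,"ax":0,"ay":0,"az":65.8,"fingers":1}]' 60; python3 go.py .547 .348 .251 3
cat > wr.py <<'E'
from h import *
import sys
c=bot.get_calibration("wrist");K=np.array(c["intrinsics"]);V=np.array(c["view"])
im,d=bot.read_camera("wrist");cv2.imwrite(sys.argv[1],im)
for m in bot.masks_of("wrist","red_carrier_tab")[:2]:print(m["p"],m["box"])
def px(p):
    q=V@np.r_[p,1];th=np.arctan2(np.hypot(q[0],q[1]),q[2]);ph=np.arctan2(q[1],q[0]);return (K[0,2]+K[0,0]*th*np.cos(ph),K[1,2]+K[1,1]*th*np.sin(ph))
a=np.radians(3);ex=np.array([np.cos(a),np.sin(a),0]);ey=np.array([-np.sin(a),np.cos(a),0]);t=np.array([.547,.348,.294])
for i,j in((1,1),(1,-1),(-1,-1),(-1,1)):print("tabtop",np.round(px(t+i*.007*ex+j*.02*ey)))
for j in(1,-1):print("barend",np.round(px(t+[0,0,-.05]+j*.09*ey)))
E
python3 wr.py pics/w2.png
```

```text
time: 2.48
tool_pos: [0.5463, 0.3483, 0.3597]
tcp_rot: [-2.162, -2.279, -0.0]
wrist_force: [-1.1, -0.6, -0.8]
width: 0.999
t 2.48 pos [0.5463 0.3483 0.3597] yaw 3.01 tilt 0.04 w 0.999 F [-1.1 -0.6 -0.8]
shift mm [ -0.4   0.7 108.7] turn [-0. -0.  0.]
0.85 [243.2, 100.9, 307.8, 288.4]
tabtop [287. 193.]
tabtop [286. 243.]
tabtop [268. 243.]
tabtop [268. 193.]
barend [277. 100.]
barend [277. 288.]
```

View pics/w2.png

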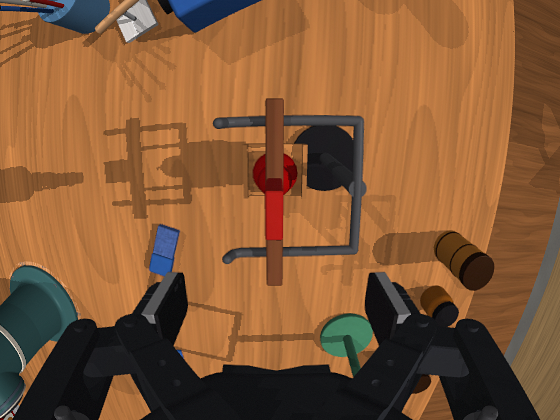

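The wrist view has the red tab at (266–283, 191–241), within about 2 mm of my estimate and aligned with the jaws. I'll descend and grip.

```bash
python3 -m inch '[{"dx":0,"dy":-0.001,"dz":0.03,"ax":0,"ay":0,"az":0,"fingers":1},{"dx":0,"dy":-0.001,"dz":0.06,"ax":0,"ay":0,"az":0,"fingers":1},{"dx":0,"dy":-0.001,"dz":0.085,"ax":0,"ay":0,"az":0,"fingers":1},{"dx":0,"dy":-0.001,"dz":0.1,"ax":0,"ay":0,"az":0,"fingers":1},{"dx":0,"dy":-0.001,"dz":0.108,"ax":0,"ay":0,"az":0,"fingers":1},{"dx":0,"dy":-0.001,"dz":0.108,"ax":0,"ay":0,"az":0,"fingers":1},{"dx":0,"dy":-0.001,"dz":0.108,"ax":0,"ay":0,"az":0,"fingers":-1},{"dx":0,"dy":-0.001,"dz":0.108,"ax":0,"ay":0,"az":0,"fingers":-1},{"dx":0,"dy":-0.001,"dz":0.108,"ax":0,"ay":0,"az":0,"fingers":-1},{"dx":0,"dy":-0.001,"dz":0.108,"ax":0,"ay":0,"az":0,"fingers":-1},{"dx":0,"dy":-0.001,"dz":0.108,"ax":0,"ay":0,"az":0,"fingers":-1},{"dx":0,"dy":-0.001,"dz":0.108,"ax":0,"ay":0,"az":0,"fingers":-1},{"dx":0,"dy":-0.001,"dz":0.108,"ax":0,"ay":0,"az":0,"fingers":-1},{"dx":0,"dy":-0.001,"dz":0.108,"ax":0,"ay":0,"az":0,"fingers":-1}]' 60; python3 go.py .546 .348 .315 3
```

```text
time: 4.32
tool_pos: [0.5451, 0.3488, 0.2524]
tcp_rot: [-2.161, -2.28, -0.001]
wrist_force: [-0.1, -0.5, 3.8]
width: 0.148
t 4.33 pos [0.5451 0.3488 0.2524] yaw 3.08 tilt 0.05 w 0.148 F [-0.1 -0.5  3.8]
shift mm [ -0.8   0.8 -62.6] turn [ 0.  -0.   0.1]
```

```bash
python3 -m inch '[{"dx":0,"dy":0,"dz":-0.005,"ax":0,"ay":0,"az":0,"fingers":-1},{"dx":0,"dy":0,"dz":-0.012,"ax":0,"ay":0,"az":0,"fingers":-1},{"dx":0,"dy":0,"dz":-0.02,"ax":0,"ay":0,"az":0,"fingers":-1},{"dx":0,"dy":0,"dz":-0.03,"ax":0,"ay":0,"az":0,"fingers":-1},{"dx":0,"dy":0,"dz":-0.04,"ax":0,"ay":0,"az":0,"fingers":-1},{"dx":0,"dy":0,"dz":-0.05,"ax":0,"ay":0,"az":0,"fingers":-1},{"dx":0,"dy":0,"dz":-0.058,"ax":0,"ay":0,"az":0,"fingers":-1},{"dx":0,"dy":0,"dz":-0.063,"ax":0,"ay":0,"az":0,"fingers":-1},{"dx":0,"dy":0,"dz":-0.063,"ax":0,"ay":0,"az":0,"fingers":-1},{"dx":0,"dy":0,"dz":-0.063,"ax":0,"ay":0,"az":0,"fingers":-1}]' 60
cat > lvl.py <<'E'
from h import *
import sys
im,d=bot.read_camera("scene");cv2.imwrite(sys.argv[1],cv2.resize(im[150:330,200:480],None,fx=2.5,fy=2.5))
for cam in("scene","top"):
    if cam=="top": im,d=bot.read_camera(cam)
    m=bot.masks_of(cam,"red_carrier_tab")[0];P=world(cam,d,m["region"]);zt=np.percentile(P[:,2],98)
    B=P[(P[:,2]<zt-.045)&(P[:,2]>zt-.062)];c=B.mean(0);vt=np.linalg.svd(B-c,full_matrices=False)[2][0];vt*=np.sign(vt[1])
    T=P[P[:,2]>zt-.035];t=(B-c)@vt
    print(cam,m["p"],"top z",zt.round(4),"tab",T.mean(0).round(4),"bar mid",(c+vt*(t.max()+t.min())/2).round(4),"len",np.ptp(t).round(3),"yaw",np.degrees(np.arctan2(-vt[0],vt[1])).round(1),"slope",np.degrees(np.arcsin(vt[2])).round(1))
E
python3 lvl.py pics/s3.png; python3 go.py .421 .342 .316 3
```

```text
time: 5.58
tool_pos: [0.5449, 0.3486, 0.3148]
tcp_rot: [-2.161, -2.28, -0.0]
wrist_force: [-0.9, -0.1, -4.1]
width: 0.147
t 5.67 pos [0.5448 0.3486 0.3147] yaw 3.08 tilt 0.03 w 0.147 F [ 1.2  0.6 -4. ]
shift mm [   0.  -124.    -1.3] turn [-0.  -0.   0.1]Traceback (most recent call last):
  File "lvl.py", line 6, in <module>
    m=bot.masks_of(cam,"red_carrier_tab")[0];P=world(cam,d,m["region"]);zt=np.percentile(P[:,2],98)
      ~~~~~~~~~~~~~~~~~~~~~~~~~~~~~~~~~~~^^^
IndexError: list index out of range
```

View pics/s3.png

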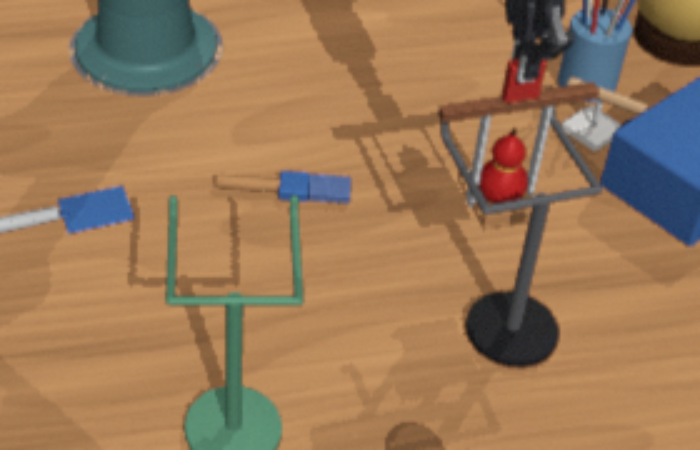

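Force is −4 N with the carrier hanging level from the fingers above the black hooks; the tab is at crop (523,80). Next I draw it out and travel to the green entry side.

```bash
python3 -m inch '[{"dx":0,"dy":-0.008,"dz":0,"ax":0,"ay":0,"az":0,"fingers":-1},{"dx":0,"dy":-0.022,"dz":0,"ax":0,"ay":0,"az":0,"fingers":-1},{"dx":0,"dy":-0.04,"dz":0,"ax":0,"ay":0,"az":0,"fingers":-1},{"dx":0,"dy":-0.06,"dz":0,"ax":0,"ay":0,"az":0,"fingers":-1},{"dx":0,"dy":-0.08,"dz":0,"ax":0,"ay":0,"az":0,"fingers":-1},{"dx":0,"dy":-0.1,"dz":0,"ax":0,"ay":0,"az":0,"fingers":-1},{"dx":0,"dy":-0.115,"dz":0,"ax":0,"ay":0,"az":0,"fingers":-1},{"dx":0,"dy":-0.124,"dz":0,"ax":0,"ay":0,"az":0,"fingers":-1},{"dx":0,"dy":-0.124,"dz":0,"ax":0,"ay":0,"az":0,"fingers":-1},{"dx":0,"dy":-0.124,"dz":0,"ax":0,"ay":0,"az":0,"fingers":-1}]' 60; python3 go.py .502 .040 .316 -9.7
```

```text
time: 6.92
tool_pos: [0.4215, 0.342, 0.3147]
tcp_rot: [-2.161, -2.28, -0.0]
wrist_force: [0.3, -0.5, -3.5]
width: 0.142
t 6.92 pos [0.4215 0.342  0.3147] yaw 3.07 tilt 0.01 w 0.142 F [ 0.3 -0.5 -3.5]
shift mm [-305.9   64.2   -1.3] turn [ 0.  -0.  12.8]
```

```bash
python3 -m inch '[{"dx":-0.008,"dy":0.002,"dz":0,"ax":0,"ay":0,"az":0,"fingers":-1},{"dx":-0.024,"dy":0.005,"dz":0,"ax":0,"ay":0,"az":1,"fingers":-1},{"dx":-0.045,"dy":0.01,"dz":0,"ax":0,"ay":0,"az":2,"fingers":-1},{"dx":-0.07,"dy":0.015,"dz":0,"ax":0,"ay":0,"az":3,"fingers":-1},{"dx":-0.095,"dy":0.02,"dz":0,"ax":0,"ay":0,"az":4,"fingers":-1},{"dx":-0.12,"dy":0.025,"dz":0,"ax":0,"ay":0,"az":5,"fingers":-1},{"dx":-0.145,"dy":0.03,"dz":0,"ax":0,"ay":0,"az":6,"fingers":-1},{"dx":-0.17,"dy":0.036,"dz":0,"ax":0,"ay":0,"az":7,"fingers":-1},{"dx":-0.195,"dy":0.041,"dz":0,"ax":0,"ay":0,"az":8,"fingers":-1},{"dx":-0.22,"dy":0.046,"dz":0,"ax":0,"ay":0,"az":9,"fingers":-1},{"dx":-0.245,"dy":0.052,"dz":0,"ax":0,"ay":0,"az":10,"fingers":-1},{"dx":-0.268,"dy":0.057,"dz":0,"ax":0,"ay":0,"az":11,"fingers":-1},{"dx":-0.288,"dy":0.061,"dz":0,"ax":0,"ay":0,"az":12,"fingers":-1},{"dx":-0.3,"dy":0.063,"dz":0,"ax":0,"ay":0,"az":12.8,"fingers":-1},{"dx":-0.306,"dy":0.064,"dz":0,"ax":0,"ay":0,"az":12.8,"fingers":-1},{"dx":-0.306,"dy":0.064,"dz":0,"ax":0,"ay":0,"az":12.8,"fingers":-1},{"dx":-0.306,"dy":0.064,"dz":0,"ax":0,"ay":0,"az":12.8,"fingers":-1}]' 60; python3 go.py .630 .018 .316 -9.7
python3 - <<'E'
from h import *
im,d=bot.read_camera("wrist");cv2.imwrite("pics/w4.png",im)
im,d=bot.read_camera("scene");cv2.imwrite("pics/s4.png",cv2.resize(im[100:350,160:480],None,fx=2.3,fy=2.3))
E
```

```text
time: 9.05
tool_pos: [0.5017, 0.0404, 0.3147]
tcp_rot: [-2.401, -2.025, -0.001]
wrist_force: [-1.2, 0.2, -3.6]
width: 0.144
t 9.05 pos [0.5017 0.0404 0.3147] yaw -9.7 tilt 0.04 w 0.144 F [-1.2  0.2 -3.6]
shift mm [ -0.4 130.3  -1.3] turn [-0. -0.  0.]
```

View pics/s4.png

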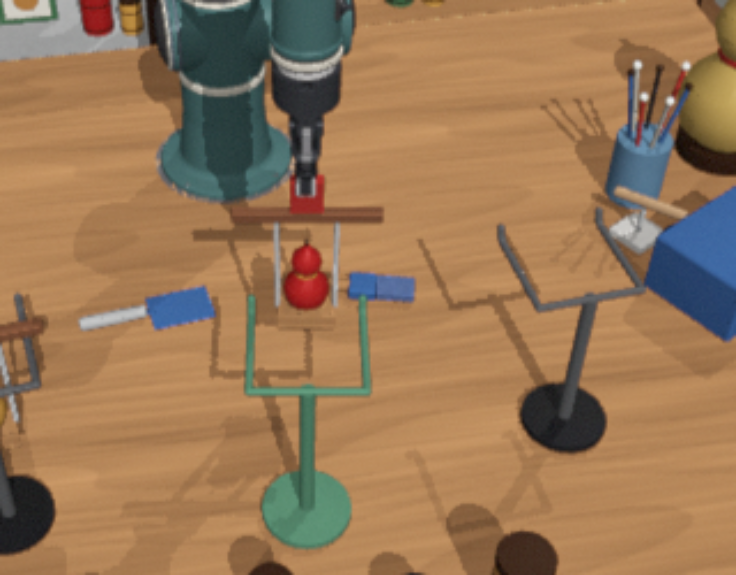

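View pics/w4.png

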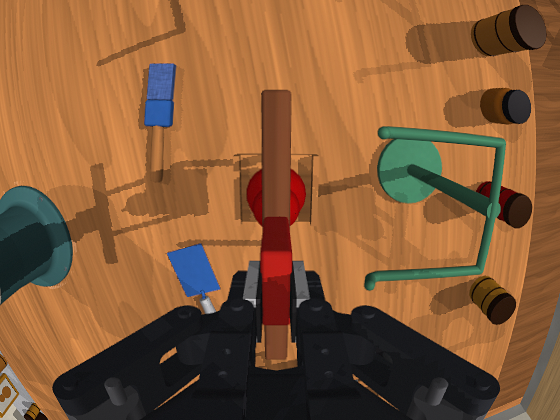

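Both views show the carrier level and centred in front of the green stand: carrier at x≈307, hooks at 250 and 365 in the scene crop. The wrist view has the bar parallel to the line of the hook tips. I'll slide it in.

```bash
python3 -m inch '[{"dx":0,"dy":0.008,"dz":0,"ax":0,"ay":0,"az":0,"fingers":-1},{"dx":0,"dy":0.022,"dz":0,"ax":0,"ay":0,"az":0,"fingers":-1},{"dx":0,"dy":0.04,"dz":0,"ax":0,"ay":0,"az":0,"fingers":-1},{"dx":0,"dy":0.06,"dz":0,"ax":0,"ay":0,"az":0,"fingers":-1},{"dx":0,"dy":0.08,"dz":0,"ax":0,"ay":0,"az":0,"fingers":-1},{"dx":0,"dy":0.1,"dz":0,"ax":0,"ay":0,"az":0,"fingers":-1},{"dx":0,"dy":0.117,"dz":0,"ax":0,"ay":0,"az":0,"fingers":-1},{"dx":0,"dy":0.127,"dz":0,"ax":0,"ay":0,"az":0,"fingers":-1},{"dx":0,"dy":0.13,"dz":0,"ax":0,"ay":0,"az":0,"fingers":-1},{"dx":0,"dy":0.13,"dz":0,"ax":0,"ay":0,"az":0,"fingers":-1},{"dx":0,"dy":0.13,"dz":0,"ax":0,"ay":0,"az":0,"fingers":-1}]' 60; python3 go.py .630 .018 .252 -9.7
python3 - <<'E'
from h import *
im,d=bot.read_camera("wrist")
im2,d=bot.read_camera("scene");a=cv2.resize(im,(392,294));b=cv2.resize(im2[170:350,210:390],(400,400))
o=np.zeros((400,800,3),np.uint8);o[:294,:392]=a;o[:,400:]=b;cv2.imwrite("pics/s5.png",o)
E
```

```text
time: 10.52
tool_pos: [0.6294, 0.0188, 0.3149]
tcp_rot: [-2.4, -2.026, -0.001]
wrist_force: [0.6, -0.4, -4.4]
width: 0.147
t 10.53 pos [0.6294 0.0188 0.3149] yaw -9.67 tilt 0.03 w 0.147 F [ 0.6 -0.4 -4.4]
shift mm [-0.7  0.7 62.9] turn [-0. -0.  0.]
```

View pics/s5.png

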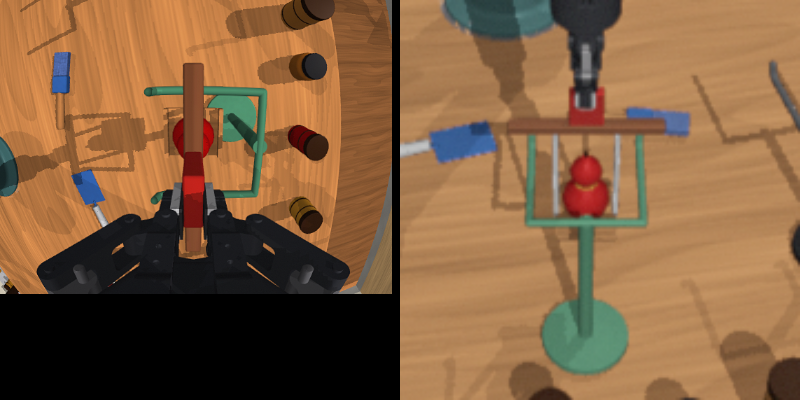

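The bar is above and square across both green hooks, behind the turned-up ends. I'll lower it until contact shows in the wrist force.

```bash
python3 -m inch '[{"dx":0,"dy":0,"dz":0.006,"ax":0,"ay":0,"az":0,"fingers":-1},{"dx":0,"dy":0,"dz":0.016,"ax":0,"ay":0,"az":0,"fingers":-1},{"dx":0,"dy":0,"dz":0.026,"ax":0,"ay":0,"az":0,"fingers":-1},{"dx":0,"dy":0,"dz":0.036,"ax":0,"ay":0,"az":0,"fingers":-1},{"dx":0,"dy":0,"dz":0.045,"ax":0,"ay":0,"az":0,"fingers":-1},{"dx":0,"dy":0,"dz":0.052,"ax":0,"ay":0,"az":0,"fingers":-1},{"dx":0,"dy":0,"dz":0.057,"ax":0,"ay":0,"az":0,"fingers":-1},{"dx":0,"dy":0,"dz":0.06,"ax":0,"ay":0,"az":0,"fingers":-1},{"dx":0,"dy":0,"dz":0.061,"ax":0,"ay":0,"az":0,"fingers":-1},{"dx":0,"dy":0,"dz":0.061,"ax":0,"ay":0,"az":0,"fingers":-1},{"dx":0,"dy":0,"dz":0.061,"ax":0,"ay":0,"az":0,"fingers":-1}]' 60; python3 go.py .630 .018 .252 -9.7
```

```text
time: 12.0
tool_pos: [0.6297, 0.0188, 0.2544]
tcp_rot: [2.4, 2.026, 0.002]
wrist_force: [1.0, -0.0, -4.3]
width: 0.144
t 12.0 pos [0.6297 0.0188 0.2544] yaw -9.67 tilt 0.06 w 0.144 F [ 1.  -0.  -4.3]
shift mm [-0.7  0.4  2.4] turn [ 0.1 -0.   0. ]
```

```bash
python3 -m inch '[{"dx":0,"dy":0,"dz":0.001,"ax":0,"ay":0,"az":0,"fingers":-1},{"dx":0,"dy":0,"dz":0.002,"ax":0,"ay":0,"az":0,"fingers":-1},{"dx":0,"dy":0,"dz":0.003,"ax":0,"ay":0,"az":0,"fingers":-1},{"dx":0,"dy":0,"dz":0.003,"ax":0,"ay":0,"az":0,"fingers":-1},{"dx":0,"dy":0,"dz":0.003,"ax":0,"ay":0,"az":0,"fingers":-1}]' 60; python3 go.py .630 .018 .252 -9.7
```

```text
time: 12.62
tool_pos: [0.6299, 0.0188, 0.2524]
tcp_rot: [2.4, 2.026, 0.003]
wrist_force: [-2.5, -1.1, 3.4]
width: 0.145
t 12.62 pos [0.6299 0.0188 0.2524] yaw -9.67 tilt 0.12 w 0.145 F [-2.5 -1.1  3.4]
shift mm [-0.7  0.2  0.4] turn [ 0.1 -0.   0. ]
```

Force has swung from −4.3 to +3.4 N, so the bar is bearing on the hooks. I'll release and withdraw upwards.

```bash
python3 -m inch '[{"dx":0,"dy":0,"dz":0,"ax":0,"ay":0,"az":0,"fingers":0.2},{"dx":0,"dy":0,"dz":0,"ax":0,"ay":0,"az":0,"fingers":0.2},{"dx":0,"dy":0,"dz":0,"ax":0,"ay":0,"az":0,"fingers":0.2},{"dx":0,"dy":0,"dz":0,"ax":0,"ay":0,"az":0,"fingers":0.2},{"dx":0,"dy":0,"dz":0,"ax":0,"ay":0,"az":0,"fingers":0.2},{"dx":0,"dy":0,"dz":0,"ax":0,"ay":0,"az":0,"fingers":0.2},{"dx":0,"dy":0,"dz":-0.01,"ax":0,"ay":0,"az":0,"fingers":0.2},{"dx":0,"dy":0,"dz":-0.03,"ax":0,"ay":0,"az":0,"fingers":0.2},{"dx":0,"dy":0,"dz":-0.06,"ax":0,"ay":0,"az":0,"fingers":0.2},{"dx":0,"dy":0,"dz":-0.09,"ax":0,"ay":0,"az":0,"fingers":0.2},{"dx":0,"dy":0,"dz":-0.12,"ax":0,"ay":0,"az":0,"fingers":0.2},{"dx":0,"dy":-0.06,"dz":-0.12,"ax":0,"ay":0,"az":0,"fingers":0.2},{"dx":0,"dy":-0.12,"dz":-0.12,"ax":0,"ay":0,"az":0,"fingers":0.2},{"dx":0,"dy":-0.18,"dz":-0.12,"ax":0,"ay":0,"az":0,"fingers":0.2},{"dx":0,"dy":-0.18,"dz":-0.12,"ax":0,"ay":0,"az":0,"fingers":0.2},{"dx":0,"dy":-0.18,"dz":-0.12,"ax":0,"ay":0,"az":0,"fingers":0.2}]' 60; python3 go.py .630 .018 .252 -9.7
sed -i 's/\[150:330,200:480\]/[170:350,110:390]/; s/im,d=bot.read_camera("scene")/im,d=bot.read_camera("scene")/' lvl.py
python3 - <<'E'
from h import *
for cam in("scene","top"):
    im,d=bot.read_camera(cam);np.savez(cam+"0.npz",im=im,d=d)
    if cam=="scene":cv2.imwrite("pics/s6.png",cv2.resize(im[170:350,110:390],None,fx=2.5,fy=2.5))
E
sed -i 's/("red",.2,.5)/("red",-.11,.14)/' fit.py; python3 fit.py | grep -v '^\[('
```

```text
time: 14.62
tool_pos: [0.4529, 0.049, 0.374]
tcp_rot: [2.398, 2.024, 0.008]
wrist_force: [0.1, -0.2, 0.3]
width: 0.601
t 14.62 pos [0.4529 0.049  0.374 ] yaw -9.66 tilt 0.34 w 0.601 F [ 0.1 -0.2  0.3]
shift mm [ -1. 179. 123.] turn [ 0.3 -0.1  0. ]
== scene
red tab 199 [0.6366 0.0196 0.2834] ((633.9658813476562, 20.204471588134766), (38.59164810180664, 18.536293029785156), 80.5483627319336) 0.29626266741601276
  bar 411 [0.6321 0.0207 0.2429] yaw -9.5 ext -0.09 0.09 mid [0.6321 0.0208]
pale tab 209 [ 0.5871 -0.3658  0.2822] ((583.5892333984375, -366.22943115234375), (20.17045783996582, 40.13825988769531), 5.317203998565674) 0.2961951857547571
  bar 456 [ 0.5825 -0.3669  0.2434] yaw 7.66 ext -0.089 0.09 mid [ 0.5824 -0.3662]
green 1005 ((652.080322265625, 17.062828063964844), (180.5123748779297, 144.18865966796875), 80.19110107421875) [[566.0, -60.0], [708.0, -84.0], [738.0, 94.0], [596.0, 118.0]] [0.23337687 0.25219139]
 tips 394
[0.6396 0.063  0.2447]
[ 0.624  -0.0266  0.2444]
== top
red tab 157 [0.6292 0.0187 0.289 ] ((630.8851928710938, 18.797569274902344), (40.125911712646484, 14.039763450622559), 80.56900024414062) 0.2970179930608495
  bar 480 [0.6272 0.0189 0.2439] yaw -9.82 ext -0.089 0.09 mid [0.6273 0.0192]
pale tab 162 [ 0.5804 -0.3645  0.2893] ((581.8261108398438, -367.73492431640625), (14.002931594848633, 41.33858871459961), 7.714881420135498) 0.2972207765373997
  bar 447 [ 0.5764 -0.3627  0.2442] yaw 6.72 ext -0.096 0.084 mid [ 0.5771 -0.3684]
green 1099 ((649.1517333984375, 15.514640808105469), (178.57693481445312, 139.47254943847656), 80.38484191894531) [[565.0, -61.0], [703.0, -84.0], [733.0, 92.0], [595.0, 115.0]] [0.23229487 0.24741857]
 tips 478
[0.6358 0.0699 0.2444]
[ 0.6185 -0.0327  0.2444]
```

View pics/s6.png

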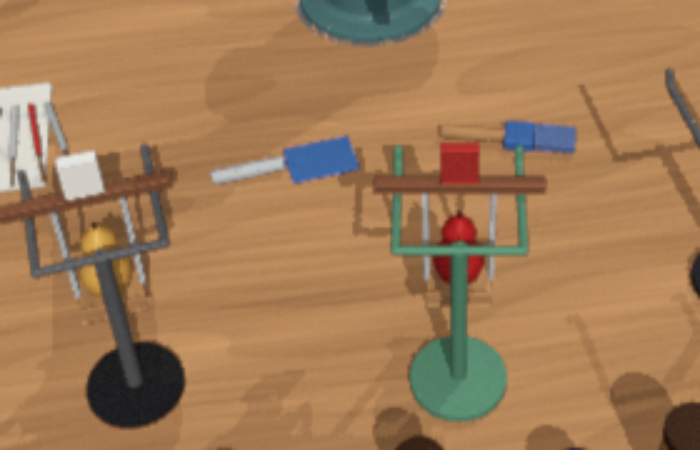

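The carrier hangs square across both green hooks with the gripper clear of it, and the golden carrier has not moved. I'll hand it in.

```bash
python3 -c "from workcell import bot; print(bot.finish_job())"
```

```text
the job is handed in; nothing more can be done
None
```

The red-tabbed carrier now hangs released on both green hooks, and I handed the job in at about 15 s. I gripped it by the tab, lifted it about 62 mm, drew it out and moved it across level. I then lowered it until the wrist force showed the bar bearing on the hooks, let go and backed the gripper away.

**Last checks:**
- **Position:** the tab is at about (0.631, 0.019), within about 3 mm of the green seat as I measured it, and at resting height (tab top about 0.296 m).
- **Alignment:** the bar is turned −9.5° to −9.8°, against about −9.7° for the stand. It looks level in the picture; I did not measure its tilt.
- **Golden carrier:** it moved less than 2 mm, which is within measuring error.
- **Robot:** the gripper is clear of everything and the wrist force is near zero.

**What failed or disagreed:**
- My first move was refused because its rows lacked some keys; nothing moved.
- A numerical level check while the carrier was held failed because the network found no tab, so I judged it level from the pictures.
- The scene and top cameras differed by 2–5 mm in x, which is well inside the tolerance.

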